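# Find out whether the gauge case is caught, free it, and hold its cover open

### The arm

A 7-joint arm with a two-finger parallel gripper is mounted at the origin on the work surface; the furniture and walls round the work are solid. World frame = base frame: x ahead of the robot, y to its left, z up, the work surface at z = 0. Lengths are in m, angles in degrees, forces in N, time in s.
With the tool pointing down it reaches from about 0.35 to 0.775 m from the base axis. Payload 3.1 kg.
Tool frame: the origin (TCP) lies on the centre line of the jaws, within the pads' length; the fingertips stand 17 mm ahead of it and the grasp point (between the pads) lies 2 mm behind it (robot.tip_reach is the distance from the TCP to the fingertips, in m); z points along the fingers, y is the direction in which the jaws open and shut (so a half turn about z gives the same grasp; the last joint's range is limited). The gripper opens to 85 mm and grips with 20 to 120 N. Pads are 22 mm wide; open, the fingers measure 114 mm over their backs; the gripper's body (76 mm by 85 mm) begins 54 mm behind the grasp point. The pads swing forward as they close: fully open they stand 13 mm farther back than shut.
Start: joints at [-79.395, 17.813, 0.802, 86.603, -0.252, 75.585, -1.558], TCP at [0.124, 0.536, 0.248] pointing down, gripper open.
Joint ranges: [-154.91, 154.91], [-16.99, 109.72], [-72.82, 74.43], [7.12, 147.25], [-82.49, 262.49], [11.32, 116.49], [-174.64, 174.64]. Speed limits (degrees/s): [159.86, 159.86, 180, 180, 180, 180, 180].

### API

Orientations are given as [roll, pitch, yaw] about the fixed x, y, z axes, in that order (R = Rz(yaw) Ry(pitch) Rx(roll)).
In Python, from station import robot, fingers, vision, workorder, recognise gives the robot as it stands. Calls block until the motion is done:
- robot.move_to(position, orientation): joint-space move of the TCP to a pose.
- robot.line_to(position, orientation=None, velocity=0.15, f_stop=None): straight line of the TCP; orientation=None keeps the orientation; velocity is the mean speed in m/s. With f_stop (N) it stops when the force on the tool has changed by that much, and returns True; else False.
- robot.move_j(angles): joint-space move.
- fingers.gripper_to(opening, force=None): opening from 0.0 (shut) to 1.0 (fully open); force is the grip in N (None keeps the last); returns when the fingers have stopped.
- robot.pause(seconds).
- robot.inverse_kinematics(position, orientation): joint angles nearest the present ones, or None.
- vision.grab_frame(name): name is "scene" or "top"; returns the picture (400x640x3 uint8, red, green, blue); there is no depth.
- vision.calibration(name): a dict with "mtx" (3x3 intrinsics, pixels), "k1" (the pictures are not rectified: a ray, as slopes to the right and down, at radius r is drawn at 1 + k1 r^2 times it, then the intrinsics apply), "extrinsics" (4x4, takes a point from world to camera coordinates). Camera axes: x right, y up, looking along -z (the intrinsics and any distortion apply to the point x, -y, -z); pixel columns grow to the right and rows downward; lengths in m; the calibration is good to about 2 mm. A picture is of the moment at which its call begins. calibration takes no time and is no camera call.
A pose or a line that the arm cannot do raises robot.PlanningError and nothing moves.
- workorder.close_job(): hands the job in, once; it reports no verdict.
Trained networks look in the newest picture that a camera, given by its name, has taken for a name from the list of things; names that differ only in an ending like _2 or _b are one class to them, and where a whole thing is asked for, a point or a joint stands for the part that bears it (a point fixed in the world has none). Each returns a list of dicts, best first, with "p" (0 to 1); they miss things now and then, are a little off and sometimes report something else, mostly with a low value. They report only what shows in the picture. A call takes as long as a camera call.
- recognise(label, camera): "rect" ([centre column, centre row, width, height] in pixels, round what is visible of it).
Readings, each from a call of its own:
- robot.current_time_s(): time.
- robot.current_joint_positions(): joint angles.
- robot.current_dq(): joint speeds.
- robot.current_joint_torque(): joint torques, N m.
- robot.current_tool_pos(): TCP position.
- robot.current_eef_rot(): TCP orientation.
- robot.current_contact_force(): force on the tool from outside, world axes, zero at the start.
- robot.current_torque(): the same for the moment, N m.
- robot.current_finger_gap(): opening from 0.0 (shut) to 1.0 (fully open).
Only numpy, scipy, OpenCV 4.12 (cv2) and the standard library are available. Lean on these libraries where they do the work, as an engineer would, in place of code of your own. Each camera call takes 0.05 s, during which the arm holds its last target.

### The job

Open the gauge case for the inspector: first tug its cover up by the bar with the catch slide still untouched, to feel whether the bolt inside holds it, and if it is caught let it back down and draw the slide on the deck back, away from the cover. Then lift the cover by its bar to about 50 degrees and finish still holding it open there in the gripper, since it falls shut by itself. Leave the other things on the bench and on the case where they are.

Things in the scene. Friction and masses are not known exactly. Their poses are not given: they have to be found in the camera images.
- gauge_case: Fixed grey instrument case, 140 mm deep (x) and 70 mm high: an open box 160 mm wide (y -80 to +80) under a hinged cover, and at its right a closed flat-topped deck 70 mm wide (y -150 to -80) that carries the catch slide. Origin: on the bench under the centre of the box part; its x points from the front (bar side) to the hinge, y to the left, away from the deck, z up. It stands anywhere within some 6 x 11 cm and is turned up to 0.3 rad.
- cover (a joint): Opening angle of the cover (rad), 0 = shut, at most 1.45. The cover is an aluminium plate 140 x 164 x 8 mm, 0.25 to 0.5 kg, hinged at the far rim of the case; its bar rises as it opens. It is not held by its hinge: let go, it falls shut. It starts shut. When the bolt inside has caught it, it lifts only about 0.02 rad (4 mm at the bar) and then stops hard; when it is not caught it lifts freely (about 2 N at the bar). Nothing outside shows which.
- cover_hinge (a point): Middle of the hinge line: in the case's frame 70 mm behind the origin, 74 mm up. The hinge line runs along the case's y.
- cover_bar (a point): Centre of the cover's pull bar: a black round bar, 10 mm thick and 90 mm long, along the case's y, on two thin arms at its ends, in the plane of the cover, 182 mm from the hinge line and 40 mm in front of the plate's edge; free air below and on both sides. Shut: 112 mm in front of the case's origin and 74 mm above the bench. It may turn in the fingers as the cover swings.
- catch_slide (a joint): Travel of the catch slide (m): 0 = home (as it starts, whether or not the bolt is caught), 0.024 = drawn fully back, away from the cover (along the case's -y). It stays where it is left; sliding takes about 2 to 3 N. In the first part of the stroke it may run empty; a full stroke always frees the bolt, which stays back.
- slide_knob (a point): Centre of the slide's black knob, an upright block 24 mm (case x) x 14 mm (case y) x 26 mm high, standing on the deck: its top is 98 mm above the bench, 13 mm above this point; home it is 45 mm in front of and 105 mm to the right of the case's origin. The cover's plate, top at 78 mm, begins 16 mm to its left.
- ring_gauge: Bystander, loose: small plain steel ring, lying on the rear of the deck, 34 across, 12 high mm. Origin at the centre of its underside.
- oil_bottle: Bystander, loose: oil bottle with a spout, 36 across, 98 high mm. Origin at the centre of its underside.
- tape_roll: Bystander, loose: roll of brown tape, 66 across, 18 high mm. Origin at the centre of its underside.
- marker_1: Bystander, loose: black marker, 14 x 133 x 16, lying, long along its y mm. Origin at the centre of its underside.
- wash_bottle: Bystander, loose: white wash bottle with a bent spout, 69 x 110 x 205 mm. Origin at the centre of its underside.
- parts_bin_1: Bystander, loose: small parts bin, 68 x 96 x 47 mm. Origin at the centre of its underside.
- calculator: Bystander, loose: pocket calculator, 128 x 68 x 14 mm. Origin at the centre of its underside.
- loupe: Bystander, loose: folded black loupe, 44 x 30 x 14 mm. Origin at the centre of its underside.

How it is judged (in metres and radians):
On the way:
1. the cover is tugged up against its play in the fingers while the catch slide is still home (value of joint cover above 0.01 rad and contact force between the fingers and cover above 0.5 N and value of joint catch_slide below 0.003 m), for 0.1 s.
At the end, for the whole second after the job is handed in: The cover stands still (under 0.08 rad/s), open between 0.70 and 1.15 rad (40 to 66 degrees), with the fingers bearing on it (over 0.5 N); no bystander is more than 30 mm from where it stood (value of joint cover between 0.7 and 1.15 rad and contact force between the fingers and cover above 0.5 N and velocity of joint cover between -0.08 and 0.08 rad/s and distance of each of ring_gauge, oil_bottle, tape_roll, marker_1, wash_bottle, parts_bin_1, calculator, loupe from where it was at the start of the episode below 0.03 m); the arm keeps its last pose, push and grip.
It fails at once if a bystander is knocked over or away (more than 60 mm) (distance of any of ring_gauge, oil_bottle, tape_roll, marker_1, wash_bottle, parts_bin_1, calculator, loupe from where it was at the start of the episode above 0.06 m).
It also fails if it takes over 51 s, if anything falls off the work surface, if the arm or the gripper's body presses on something with over 40 N, if the wrist force passes 120 N, or if a joint passes its speed limit or range.

## Working session

There is one attempt and no reset: what is moved stays moved. The work goes in short steps, each a Python script; the robot and the scene stay as the last script left them, time stands still between calls to the robot, and variables do not carry over. Pictures are saved under pics/ and viewed, and the job is handed in when it is done.

```bash
mkdir -p pics; ls; python3 - <<'E'
from station import robot, fingers, vision, workorder, recognise
import cv2, numpy as np
for c in ("scene","top"):
    im=vision.grab_frame(c); cv2.imwrite(f"pics/{c}0.png",im[:,:,::-1])
    k=vision.calibration(c); print(c,np.array(k["mtx"]).round(1).tolist(),k["k1"],np.array(k["extrinsics"]).round(4).tolist())
    for n in ["gauge_case","cover_bar","slide_knob","ring_gauge","oil_bottle","wash_bottle"]:
        print(n,[(np.round(d["rect"],1).tolist(),round(d["p"],2)) for d in recognise(n,c)[:3]])
print(robot.current_time_s(),robot.current_tool_pos(),robot.current_eef_rot())
E
```

```text
pics
scene [[387.0, 0.0, 319.0], [0.0, 387.0, 198.6], [0.0, 0.0, 1.0]] -0.057129413462215804 [[0.8348, -0.5505, -0.0103, -0.4973], [0.3853, 0.5708, 0.7251, -0.2459], [-0.3933, -0.6092, 0.6886, -0.9128], [0.0, 0.0, 0.0, 1.0]]
gauge_case [([305.4, 184.8, 95.9, 71.8], 0.91), ([298.6, 171.9, 68.5, 48.7], 0.45)]
cover_bar [([298.7, 168.4, 75.4, 47.7], 0.6)]
slide_knob [([316.9, 186.7, 10.9, 15.0], 0.46)]
ring_gauge [([333.9, 175.1, 9.8, 7.2], 0.6), ([303.3, 136.7, 9.4, 26.8], 0.4), ([349.7, 247.2, 34.0, 30.5], 0.32)]
oil_bottle [([303.5, 138.5, 13.3, 21.6], 0.67)]
wash_bottle [([421.3, 268.8, 36.2, 75.4], 0.61)]
top [[407.8, 0.0, 319.7], [0.0, 407.8, 199.1], [0.0, 0.0, 1.0]] 0.008668431341979812 [[-0.0022, -0.9999, 0.0109, -0.0567], [0.9837, -0.0002, 0.1796, -0.5579], [-0.1795, 0.0111, 0.9837, -0.9717], [0.0, 0.0, 0.0, 1.0]]
gauge_case [([270.1, 188.6, 104.9, 92.1], 0.92)]
cover_bar [([256.7, 194.6, 80.0, 86.0], 0.66)]
slide_knob [([301.1, 191.0, 8.0, 9.4], 0.66), ([394.1, 161.0, 40.9, 27.2], 0.54)]
ring_gauge [([295.5, 161.6, 12.0, 11.4], 0.64)]
oil_bottle [([196.9, 147.7, 16.1, 17.6], 0.49)]
wash_bottle [([452.8, 176.4, 40.9, 34.7], 0.97)]
0.7 [0.12367242 0.53593652 0.2483352 ] [1.79995869e+02 2.24253775e-03 1.67006824e+02]
```

```bash
python3 - <<'E'
import cv2
im=cv2.imread("pics/top0.png"); cv2.imwrite("pics/top0c.png",cv2.resize(im[120:270,180:380],None,fx=4,fy=4,interpolation=cv2.INTER_CUBIC))
im=cv2.imread("pics/scene0.png"); cv2.imwrite("pics/scene0c.png",cv2.resize(im[110:260,230:430],None,fx=4,fy=4,interpolation=cv2.INTER_CUBIC))
E
```

```text
(no output)
```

View pics/top0.png

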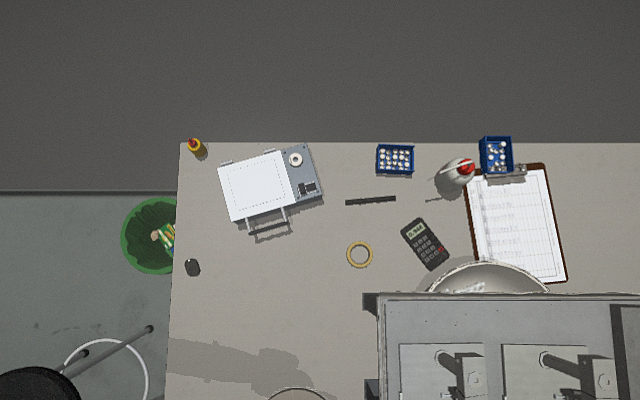

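View pics/scene0.png

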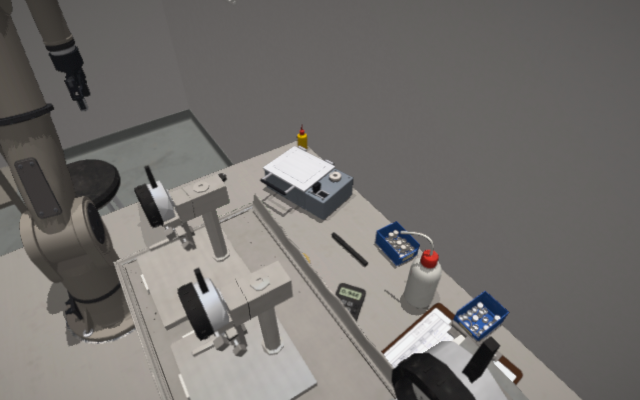

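```bash
sleep 1
```

```text
(no output)
```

View pics/top0c.png

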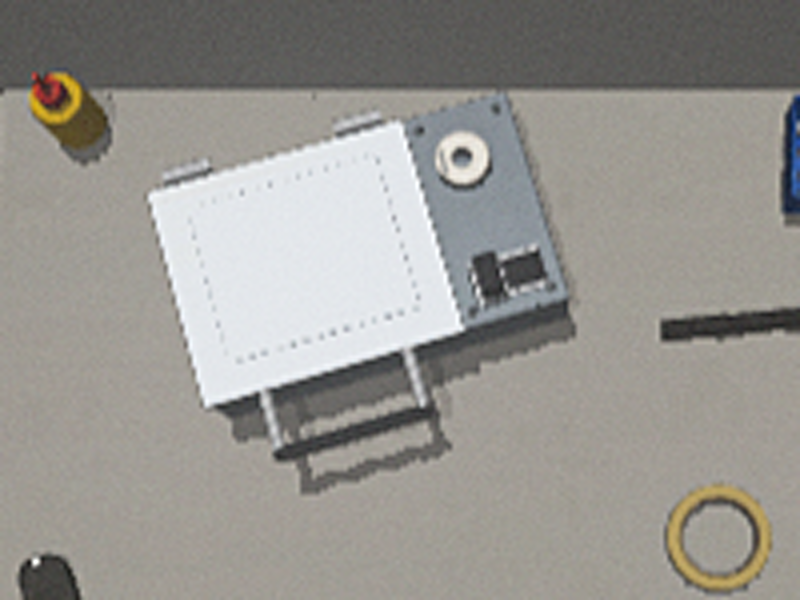

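View pics/scene0c.png

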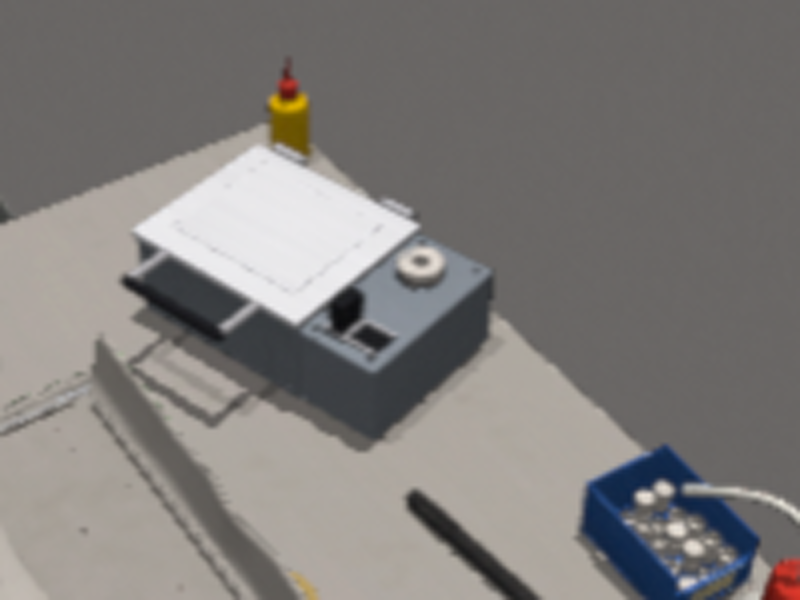

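```bash
cat > h.py <<'E'
import numpy as np, cv2
from scipy.optimize import least_squares
from station import robot, fingers, vision, workorder, recognise
def proj(P,cam):
    k=vision.calibration(cam); P=np.atleast_2d(P); E=np.array(k["extrinsics"]); M=np.array(k["mtx"])
    c=P@E[:3,:3].T+E[:3,3]; s=np.c_[c[:,0]/-c[:,2],-c[:,1]/-c[:,2]]
    s=s*(1+k["k1"]*(s**2).sum(1,keepdims=True))
    return s*[M[0,0],M[1,1]]+M[:2,2]
def w(pose,P):
    x,y,a=pose; P=np.atleast_2d(P).astype(float); c,s=np.cos(a),np.sin(a)
    return np.c_[x+c*P[:,0]-s*P[:,1],y+s*P[:,0]+c*P[:,1],P[:,2]]
E
python3 - <<'E'
from h import *
M=np.array([[68,82,78],[68,-82,78],[-72,-82,78],[-72,82,78],[-112,45,74],[-112,-45,74],[70,-150,70],[-70,-150,70],[-45,-105,98]])/1e3
T=np.array([[150,195],[405,125],[463,330],[207,405],[280,453],[432,410],[505,95],[567,298],[487,268]])/4+[180,120]-.4
S=np.array([[262,147],[420,228],[298,322],[133,232],[127,281],[222,333],[492,293],[372,368],[347,300]])/4+[230,110]-.4
def r(p,cams="ts"):
    q=w(p,M); o=[]
    if "t" in cams:o.append((proj(q,"top")-T).ravel())
    if "s" in cams:o.append((proj(q,"scene")-S).ravel())
    return np.concatenate(o)
for c in ("t","s","ts"):
    f=least_squares(r,[0.6,0.1,0.25],args=(c,),loss="soft_l1"); print(c,f.x.round(4),np.degrees(f.x[2]).round(2));print(r(f.x,c).reshape(-1,2).round(1).tolist())
p=f.x; np.save("pose.npy",p)
for n,P in dict(bar=[-.112,0,.074],knob=[-.045,-.105,.085],hinge=[.07,0,.074]).items(): print(n,w(p,np.array(P)).round(4))
for i,cam in enumerate(("top","scene")):
    pass
E
```

```text
t [0.5904 0.0997 0.2925] 16.76
[[-0.9, -0.8], [-0.6, -1.6], [0.7, 0.1], [-0.7, 0.7], [0.5, 0.3], [-1.5, 0.3], [0.4, -1.3], [1.1, 0.1], [0.4, 0.9]]
s [0.5924 0.0998 0.2818] 16.14
[[-0.2, -0.6], [0.5, -0.2], [-0.5, 0.7], [-0.0, -0.5], [0.4, 0.2], [-1.0, 0.7], [1.2, -5.2], [0.2, 1.8], [-0.3, -0.7]]
ts [0.5912 0.0996 0.2884] 16.52
[[-0.7, -1.2], [-0.4, -1.8], [0.7, -0.0], [-0.8, 0.3], [0.4, -0.0], [-1.6, 0.1], [0.7, -1.4], [1.1, 0.0], [0.4, 0.7], [-0.8, -0.4], [0.2, -0.1], [-0.6, 0.9], [-0.4, -0.2], [0.1, 0.5], [-1.1, 1.0], [0.9, -5.3], [0.2, 1.9], [-0.3, -0.5]]
bar [[0.4838 0.0678 0.074 ]]
knob [[ 0.5779 -0.0139  0.085 ]]
hinge [[0.6583 0.1195 0.074 ]]
```

```bash
cat >> h.py <<'E'
pose=np.load("pose.npy") if __import__("os").path.exists("pose.npy") else None
def ori(): return [180,0,np.degrees(pose[2])+90]
def barpos(th): # bar centre at opening th
    return w(pose,[.07-.182*np.cos(th),0,.074+.182*np.sin(th)])[0]
def st(m=""): print(m,"t",round(robot.current_time_s(),2),"tcp",np.round(robot.current_tool_pos(),4),"F",np.round(robot.current_contact_force(),1),"gap",round(robot.current_finger_gap(),3))
E
python3 - <<'E'
from h import *
print(robot.tip_reach, robot.current_time_s())
for n,P in dict(above=barpos(0)+[0,0,.10],bar=barpos(0),open=barpos(.87),op1=barpos(1.0),knob=w(pose,[-.045,-.105,.096])[0],knobup=w(pose,[-.045,-.105,.2])[0]).items():
    for o in (90,-90):
        q=robot.inverse_kinematics(P,[180,0,np.degrees(pose[2])+o]); print(n,o,P.round(3),None if q is None else np.round(q,1))
print(robot.current_time_s())
E
```

```text
0.017 0.7
above 90 [0.484 0.068 0.174] [-42.9  16.3  40.4 103.7 -11.7  64.1  18. ]
above -90 [0.484 0.068 0.174] [ -59.5   23.4   64.8  104.2  -23.    67.1 -150.7]
bar 90 [0.484 0.068 0.074] [-39.   24.   36.9 110.4 -18.2  51.5  23.6]
bar -90 [0.484 0.068 0.074] [ -56.9   34.7   64.6  110.9  -37.    58.6 -138.9]
open 90 [0.546 0.086 0.213] [-41.1  22.7  41.6  90.7 -15.6  72.5  19.5]
open -90 [0.546 0.086 0.213] [ -54.4   30.4   64.6   91.1  -28.    76.5 -149.5]
op1 90 [0.564 0.092 0.227] [-40.4  24.7  42.1  86.4 -16.8  75.4  19.8]
op1 -90 [0.564 0.092 0.227] [ -52.6   32.2   64.6   86.8  -29.3   79.6 -149.6]
knob 90 [ 0.578 -0.014  0.096] [-30.1  33.8  43.3  95.2 -25.8  61.5  37.5]
knob -90 [ 0.578 -0.014  0.096] [ -41.2   43.1   64.4   95.5  -41.4   68.6 -130.1]
knobup 90 [ 0.578 -0.014  0.2  ] [-33.1  28.4  48.   87.8 -21.6  73.5  34.3]
knobup -90 [ 0.578 -0.014  0.2  ] [ -41.4   34.8   64.5   88.1  -31.9   77.4 -137.3]
0.7
```

```bash
python3 - <<'E'
from h import *
robot.move_to(barpos(0)+[0,0,.10],ori()); st("above")
fingers.gripper_to(0.42,30); st()
for c in ("top","scene"): cv2.imwrite(f"pics/{c}1.png",vision.grab_frame(c)[:,:,::-1])
a=cv2.imread("pics/top1.png")[120:270,180:380];b=cv2.imread("pics/scene1.png")[110:260,230:430]
cv2.imwrite("pics/v1.png",cv2.resize(np.vstack([a,b]),None,fx=2,fy=2,interpolation=cv2.INTER_CUBIC))
E
```

```text
above t 2.83 tcp [0.4838 0.0696 0.174 ] F [-0.3 -0.3  1. ] gap 1.001
 t 3.37 tcp [0.4838 0.0678 0.174 ] F [-0.8  0.4 -0.4] gap 0.42
```

View pics/v1.png

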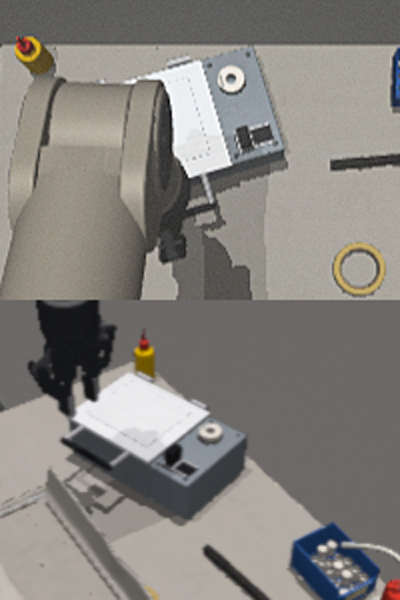

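```bash
python3 - <<'E'
from h import *
b=barpos(0)-[0,0,.002]
print(robot.line_to(b,ori(),0.08,f_stop=8)); st("down")
fingers.gripper_to(0.0,25); st("closed")
cv2.imwrite("pics/s2.png",cv2.resize(vision.grab_frame("scene")[90:240,230:430,::-1],None,fx=4,fy=4,interpolation=cv2.INTER_CUBIC))
E
```

```text
False
down t 4.89 tcp [0.4843 0.0678 0.0725] F [-0.2  0.  -0.4] gap 0.416
closed t 5.24 tcp [0.4839 0.0678 0.0724] F [-0.9  0.1  3.2] gap 0.104
```

View pics/s2.png

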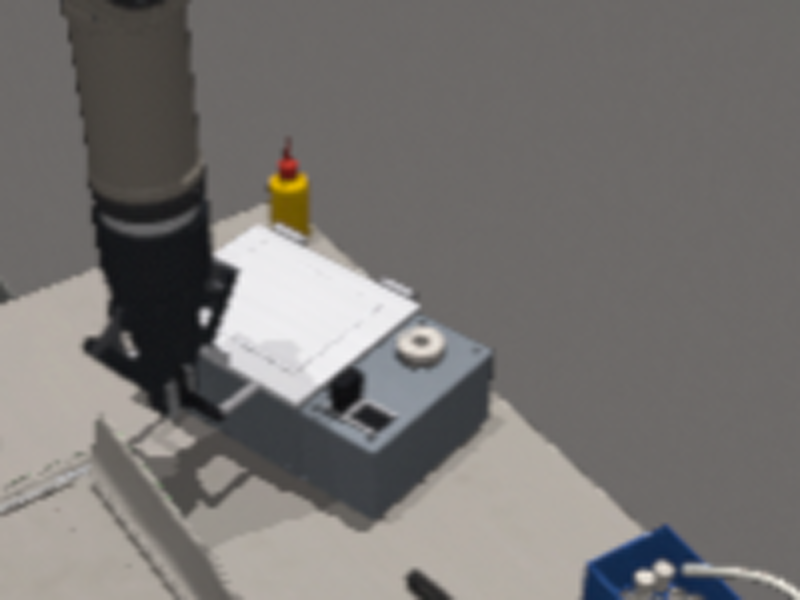

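The fingers stopped at 8.8 mm, which matches the 10 mm bar, with almost no side force, so the bar is gripped. Next is the tug.

```bash
python3 - <<'E'
from h import *
fingers.gripper_to(0.0,40); st("grip")
b=np.array(robot.current_tool_pos())
hit=robot.line_to(b+[0,0,.010],None,0.02,f_stop=12); st(f"tug {hit}")
robot.pause(0.3); st("held")
E
```

```text
grip t 5.51 tcp [0.484  0.0678 0.0724] F [-1.9  0.6  5.8] gap 0.1
tug False t 6.17 tcp [0.4841 0.0678 0.0823] F [ 1.6  1.5 -3.5] gap 0.097
held t 6.47 tcp [0.4841 0.0678 0.0824] F [ 1.8 -0.6 -2.3] gap 0.103
```

The bar rose the full 10 mm with only about 2–3 N pulling down. A caught cover would have stopped hard at 4 mm, so this one looks free and the slide can stay as it is. I'll lift along the arc, watching the force, and check partway with a picture.

```bash
python3 - <<'E'
from h import *
off=np.array([0.0002,0,-.0016])
for th in (0.12,0.2,0.3):
    h=robot.line_to(barpos(th)+off,None,0.06,f_stop=12); st(f"{th} {h}")
    if h: break
cv2.imwrite("pics/s3.png",cv2.resize(vision.grab_frame("scene")[90:240,230:430,::-1],None,fx=4,fy=4,interpolation=cv2.INTER_CUBIC))
E
```

```text
0.12 False t 6.83 tcp [0.4851 0.0682 0.0946] F [ 1.3  0.6 -1.7] gap 0.097
0.2 False t 7.22 tcp [0.4873 0.0688 0.1088] F [ 1.2  0.7 -2.8] gap 0.101
0.3 False t 7.67 tcp [0.4913 0.07   0.1262] F [-0.   0.9 -1.7] gap 0.1
```

View pics/s3.png

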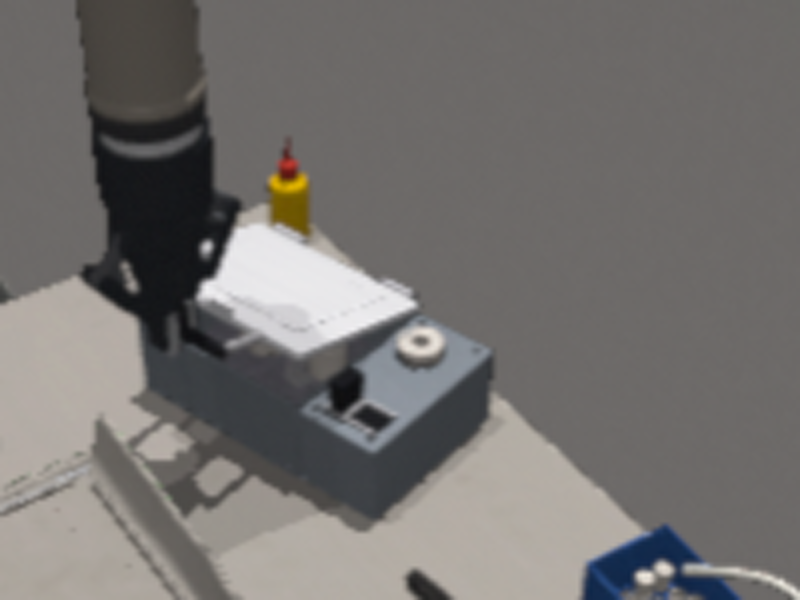

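The cover is clearly up: its front-right corner moved from (298,402) to (303,355) in the crop, the inside of the case shows, and the bar is still in the fingers. I'll carry on to about 0.9 rad.

```bash
python3 - <<'E'
from h import *
off=np.array([0.0002,0,-.0016])
for th in (0.4,0.5,.6,.7,.8,.9):
    h=robot.line_to(barpos(th)+off,None,0.07,f_stop=15); st(f"{th} {h}")
    if h: break
robot.pause(.5); st("end")
for c in ("scene","top"): cv2.imwrite(f"pics/{c}4.png",cv2.resize((vision.grab_frame(c)[70:220,230:430] if c=="scene" else vision.grab_frame(c)[120:270,180:380])[:,:,::-1],None,fx=4,fy=4,interpolation=cv2.INTER_CUBIC))
for n,c in (("ring_gauge","top"),("oil_bottle","scene"),("slide_knob","scene")): print(n,[(np.round(d["rect"],1).tolist(),round(d["p"],2)) for d in recognise(n,c)[:2]])
E
```

```text
0.4 False t 8.12 tcp [0.497  0.0717 0.1433] F [-5.  -0.1  0.5] gap 0.101
0.5 False t 8.53 tcp [0.5043 0.0739 0.16  ] F [-5.8 -0.3  0. ] gap 0.101
0.6 False t 8.94 tcp [0.5132 0.0766 0.1759] F [-7.4 -0.8  3.6] gap 0.097
0.7 False t 9.35 tcp [0.5233 0.0796 0.1905] F [-9.5 -0.2  4.1] gap 0.096
0.8 False t 9.76 tcp [0.535  0.0832 0.2045] F [-10.3  -0.4   7.6] gap 0.099
0.9 False t 10.17 tcp [0.5484 0.0872 0.2176] F [-11.2  -0.5  11.3] gap 0.1
end t 10.67 tcp [0.5482 0.0871 0.2174] F [-11.6  -1.   12. ] gap 0.099
ring_gauge [([296.2, 160.6, 12.7, 11.9], 0.7)]
oil_bottle [([303.8, 135.8, 12.7, 14.2], 0.66), ([307.8, 174.1, 86.0, 86.6], 0.43)]
slide_knob []
```

View pics/scene4.png

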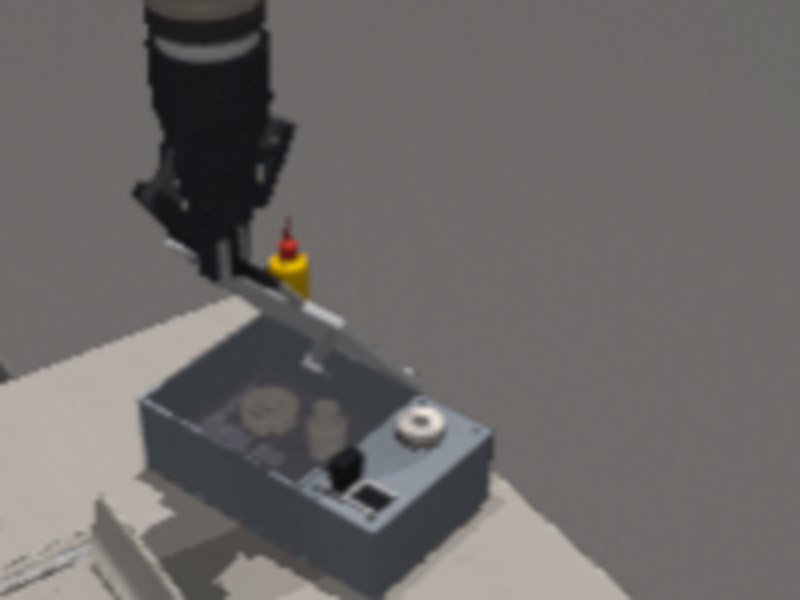

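View pics/top4.png

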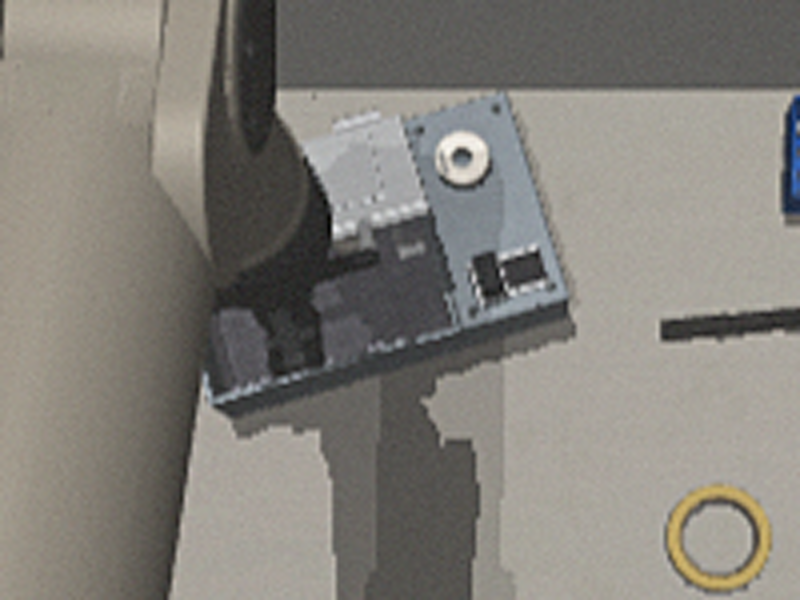

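The cover stands at about 0.9 rad with the bar in the fingers. The remaining ~16 N points outward from the hinge, which means I'm about a millimetre inside the true arc. I'll relieve that, check the cover is still, and hand in.

```bash
python3 - <<'E'
from h import *
off=np.array([0.0002,0,-.0016])
u=w([0,0,pose[2]],[-np.cos(.9),0,np.sin(.9)])[0]
for d in (.0015,.003):
    robot.line_to(barpos(.9)+off+u*d,None,0.02); robot.pause(.2); st(d)
    F=np.array(robot.current_contact_force())
    if F@u<6: break
robot.pause(.6); st("end")
v=np.array(robot.current_tool_pos())-off-w(pose,[.07,0,.074])[0]
print("angle est",np.arctan2(v[2],np.hypot(v[0],v[1])), "dq",np.abs(robot.current_dq()).max())
im={c:vision.grab_frame(c) for c in("top","scene")}
# bystander check by network, before picture values re-run on both
cv2.imwrite("pics/top5.png",im["top"][:,:,::-1])
for n in ["ring_gauge","oil_bottle","tape_roll","marker_1","wash_bottle","parts_bin_1","calculator","loupe"]:
    print(n,[(c,np.round(d["rect"],0).tolist(),round(d["p"],2)) for c in("top","scene") for d in recognise(n,c)[:1]])
a=cv2.imread("pics/top0.png").astype(int);b=cv2.imread("pics/top5.png").astype(int)
D=(np.abs(a-b).max(2)>40).astype(np.uint8)*255
cv2.imwrite("pics/cmp.png",np.vstack([cv2.imread("pics/top5.png")[120:300],cv2.cvtColor(D,cv2.COLOR_GRAY2BGR)[120:300]]))
E
```

```text
0.0015 t 11.37 tcp [0.5486 0.0873 0.2179] F [-7.4  0.4  5.6] gap 0.098
0.003 t 11.82 tcp [0.5481 0.0871 0.2175] F [-4.6  0.5  1.2] gap 0.099
end t 12.42 tcp [0.548  0.0871 0.2174] F [-5.   1.   1.6] gap 0.1
angle est 0.8993783870230269 dq 0.10705662417043821
ring_gauge [('top', [423.0, 245.0, 48.0, 50.0], 0.67), ('scene', [335.0, 174.0, 12.0, 11.0], 0.66)]
oil_bottle [('scene', [348.0, 304.0, 33.0, 40.0], 0.59)]
tape_roll [('top', [360.0, 256.0, 25.0, 24.0], 0.84)]
marker_1 [('top', [297.0, 161.0, 15.0, 12.0], 0.61), ('scene', [352.0, 248.0, 36.0, 29.0], 0.58)]
wash_bottle [('top', [454.0, 176.0, 40.0, 36.0], 0.6), ('scene', [424.0, 269.0, 37.0, 76.0], 0.9)]
parts_bin_1 [('top', [396.0, 160.0, 38.0, 27.0], 0.69), ('scene', [395.0, 245.0, 38.0, 45.0], 0.57)]
calculator [('top', [424.0, 245.0, 44.0, 57.0], 0.61), ('scene', [349.0, 303.0, 34.0, 39.0], 0.88)]
loupe [('scene', [396.0, 244.0, 42.0, 41.0], 0.74)]
```

View pics/cmp.png

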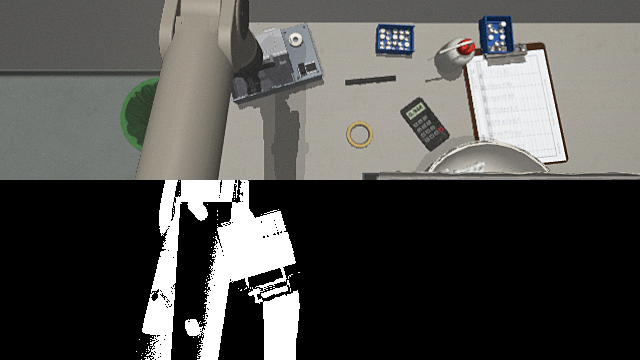

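The picture difference shows only the arm, its shadow and the cover. Every bystander visible from above is where it was. The oil bottle is hidden in this view, but it stood upright at its old spot in the scene view. Handing in.

```bash
python3 - <<'E'
from h import *
st("pre"); workorder.close_job(); st("post")
E
```

```text
pre t 13.32 tcp [0.5479 0.0871 0.2174] F [-4.2  0.9  2.4] gap 0.097
the job is handed in; nothing more can be done
the job is handed in; nothing more can be done
```

The cover is open at about 0.90 rad (51.5°) and still held by its bar in the gripper. I handed the job in at 13.3 s of the allowed 51 s.

- **Tug:** I gripped the bar at 40 N with the slide still home and pulled up. It rose the full 10 mm against only 2–3 N, where a caught cover would have stopped hard at 4 mm. The bolt was not holding, so I left the slide alone and lifted the cover from there.
- **Last checks:** The finger gap was 0.097, which fits the bar. About 5 N remained on the tool, and the arm held the same position for the last second to within the reading noise. The 0.90 rad comes from the tool position relative to my fitted hinge, not from a direct reading of the joint. One joint-speed reading before hand-in was 0.107 degrees/s.
- **Bystanders:** The before and after top pictures differ only where the arm, its shadow and the cover are. The oil bottle and loupe were behind the arm in that view. The scene camera showed the bottle upright at its old spot, but I never saw the loupe again; nothing went near it.
- **Checks that disagreed:** In the final round the networks put several labels on the wrong objects: ring on the calculator, marker on the ring, loupe on the bin, and oil bottle on the calculator. I trusted the pictures over those. The knob was not recognised after the lift, but it looked unmoved in the pictures.

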